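# Pull the sensor cartridge from the gas-alarm box

### The job

Open the white gas-alarm box on the counter: turn the wing knob on its lid a quarter turn, whichever way it will go, and swing the released lid up until it stands open. Press the grey sensor cartridge down until it springs up, then take it out and lay it in the steel tray without dropping it; leave the lid open and do not disturb the kettle, bottle or cup.

Things in the scene. Friction and masses are not known exactly. Their poses are not given: they have to be found in the camera images.
- alarm_box: White sheet-metal box, 260 (x) x 220 (y) x 120 high, fixed to the counter, walls 5 thick. Origin: centre of its underside; x and y along its sides, z up. The lid lies on it, its upper face 130 above the counter, hinged along the +y edge. Under the lid, 20 below the rim, is a grey deck (100 above the counter) with a 94 (x) x 44 (y) well centred at box (0, +25), in which the cartridge sits. On the deck by the -y wall stands the steel keeper of the latch.
- lid (a joint): Lid angle in rad: 0 shut, 1.57 upright, stops at 1.95. A plate 266 (x) x 226 (y) x 10 thick, 0.35 kg, free edge at -y, turning about the line through lid_hinge along the box's x axis; locked by the knob's cam. Once released it lifts by itself to about 0.5 (0.3 to 0.7), then takes a light push of about 1 N and stays where it is left; well past upright it may drift on to its stop.
- lid_hinge (a point): Middle of the lid's hinge line, 110 to +y of the box's centre and 125 above the counter; fixed to the box, axes as the box's.
- knob (a joint): Knob angle in rad about the lid's normal, counter-clockwise positive seen from above; 0 = locked, wing along the box's x axis (starts within 0.06). Only one of the two directions is free and nothing outside shows which: the wrong way it stops hard after about 0.2 rad; the other way it turns to 1.62 and the latch lets go at about 1.2. Stiff: about 0.12 N m, so 3 N at the wing's end.
- knob_centre (a point): On the knob's axis, on top of its wing. The knob sits on the lid 60 to -y of the box's centre; its black wing is a bar 90 long, 16 thick and 24 high, centred on the axis, its top 35 above the lid's upper face (165 above the counter when shut) and its lower edge 11 above that face, on a steel boss of 40 diameter. The point turns with the knob and tips with the lid.
- cartridge: Grey plastic block 90 (x) x 40 (y) x 58 high, about 0.15 kg, with black ribs on its top. Origin: centre of its underside. At the start it sits upright in the well, its long side along the box's x, its top flush with the deck and so ungraspable. Pressed down about 6 mm (some 5 to 8 N; it meets a hard stop at 10 to 11 mm) and let go, it is lifted by a spring until its top stands 35 above the deck; it is then loose and lifts straight out, with 2 of clearance each side.
- tray: Loose steel tray, 220 (x) x 160 (y) x 35 high, open above, walls and floor 4 thick, 1.2 kg. Origin: centre of its underside.
- kettle: Bystander: steel kettle, 145 wide, 165 high with its handle. Origin: centre of its underside.
- bottle: Bystander: white bottle with blue cap, 66 diameter, 190 high. Origin: centre of its underside.
- cup: Bystander: white cup, 80 diameter, 75 high. Origin: centre of its underside.

How it is judged (in metres and radians):
On the way, in this order (a step that is already met when the one before it is completed fails the run):
1. the knob is turned a quarter turn, to beyond 1.1 rad either way ((value of joint knob above 1.1 rad or value of joint knob below -1.1 rad)), for 0.1 s.
2. the lid is swung open beyond 1.3 rad (value of joint lid above 1.3 rad), for 0.2 s.
3. the cartridge has sprung up at least 25 mm in its well (z of cartridge in the frame of alarm_box above 0.067 m and value of joint lid above 1.3 rad), for 0.1 s.
At the end, for the whole second after the job is handed in: The cartridge rests inside the tray (its origin within the 220 x 160 outline and less than 50 mm above the tray's underside, slower than 0.03 m/s), the tray level within 0.1 rad, and the lid still open beyond 1.3 rad (x of cartridge in the frame of tray between -0.11 and 0.11 m and y of cartridge in the frame of tray between -0.08 and 0.08 m and z of cartridge in the frame of tray below 0.05 m and angle between tray's own z axis and vertical below 0.1 rad and contact force between cartridge and tray above 0.3 N and linear speed of cartridge below 0.03 m/s and value of joint lid above 1.3 rad); the robot touches nothing.
It fails at once if the kettle, bottle or cup is moved more than 50 mm (distance of any of kettle, bottle, cup from where it was at the start of the episode above 0.05 m).
It fails at once if the cartridge is dropped: it moves faster than 0.9 m/s (a fall of about 40 mm) while no finger holds it (linear speed of cartridge above 0.9 m/s and contact force between cartridge and the fingers below 0.1 N).
It also fails if it takes over 72 s, if anything falls off the work surface, if the arm or the gripper's body presses on something with over 40 N, if the wrist force passes 120 N, or if a joint passes its speed limit or range.

### The arm

A 6-joint arm with a two-finger parallel gripper is mounted at the origin on the work surface. World frame = base frame: x ahead of the robot, y to its left, z up, the work surface at z = 0. Lengths are in mm, angles in rad, forces in N, time in s.
With the tool pointing down it reaches from about 425 to 950 mm from the base axis. Payload 3.5 kg.
Tool frame: the origin (TCP) lies at the very end of the fingers, on their centre line; the grasp point (between the pads) lies robot.tcp_to_grasp behind it (robot.tcp_to_grasp is the distance from the TCP to the grasp point, in mm); z points along the fingers, y is the line along which they close (so a half turn about z gives the same grasp; the last joint's range is limited). The gripper opens to 85 mm and grips with 20 to 120 N. Pads are 22 mm wide; open, the fingers measure 114 mm over their backs; the gripper's body (76 mm by 85 mm) begins 54 mm behind the grasp point. The pads swing forward as they close: fully open they stand 13 mm farther back than shut.
Start: joints at [1.107, 0.286, 1.577, -0, 1.279, -0.15], TCP at [208.319, 642.035, 231.325] pointing down, gripper open.
Joint ranges: [-2.77, 2.77], [-0.9, 2.22], [0.21, 2.48], [-1.53, 4.67], [0.24, 2.81], [-2.84, 2.84]. Speed limits (rad/s): [2.79, 2.79, 3.14, 3.14, 3.14, 3.14].

### API

Orientations are given as a 3x3 rotation matrix whose columns are the frame's x, y, z axes.
In Python, from plant import sensors, read_camera, calibration, hand_in, cut_out, robot gives the robot as it stands.
- The arm moves only by the shell command python3 -m handwheel 'ROWS' [OPENING] [FORCE]. ROWS is JSON, a list of rows, each an object with "travel": the shift along the tool's x, y, z scaled (see below), a list of three; "roll": the turn about the tool's z scaled (see below). A call has 1 to 5 rows; each row is the pose to reach, as a shift and turn from the pose commanded when the call began, along the tool's axes at that moment, turning the shorter way round; what a row does not reach only later rows make up. The controller multiplies each number of a shift by 0.5 m and each number of a turn by 360 degrees. A row lasts 1/10 s, in which the tool goes at most 50 mm and 8.59 degrees, less where a joint would pass 70% of its speed; a pose out of reach is approached as far as the arm can. A call with a number of a shift or a turn outside -1 to 1 is refused whole. A call with a gripper value outside its range is refused whole. OPENING is the opening, from 0 (shut) to 1 (fully open), set as the call begins (- or left out, the last holds). The fingers move at their own pace and stop on an object; FORCE is the grip in N (left out, the last holds). Time passes only in rows, so rows that repeat a pose let the fingers close. It gives the time, the measured TCP pose, the force, the opening and the grip force at its end, in the units of the state.
- sensors.state(): the state, without advancing time (a new reading comes with each control period).
- read_camera(name): name is "side" or "top" or "wrist"; returns (picture, depth): 420x560x3 uint8, blue, green, red; 420x560 float32, mm along the optical axis (not along the pixel's ray), 0 where there is no reading.
- calibration(name): a dict with "camera_matrix" (3x3 intrinsics, pixels), "xyz" and "attitude" of the camera in the world. Camera axes: x right, y down, z forward; pixel columns grow to the right and rows downward; lengths in mm; the calibration is good to about 2 mm. A picture is of the moment at which its call begins: read the wrist's pose just before it. calibration takes no time and is no camera call; for the wrist camera it gives the pose at the moment of the call.
- hand_in(): hands the job in; it is judged then, once.
Trained networks look in the newest picture that a camera, given by its name, has taken for a name from the list of things; names that differ only in an ending like _2 or _b are one class to them, and where a whole thing is asked for, a point or a joint stands for the part that bears it (a point fixed in the world has none). Each returns a list of dicts, best first, with "conf" (0 to 1); they miss things now and then, are a little off and sometimes report something else, mostly with a low value. They report only what shows in the picture. A call takes as long as a camera call.
- cut_out(camera, name): "region" (420x560 bool, what is visible of it) and "rect" ([left, top, right, bottom] in pixels, round what is visible of it).
The state is a dict: "clock": time; "joint_positions": joint angles; "joint_velocities": joint speeds; "effort": joint torques, N m; "tcp_pos": TCP position; "orientation": TCP orientation; "force": force on the tool from outside, world axes, zero at the start; "torque": the same for the moment, N m; "opening": opening from 0.0 (shut) to 1.0 (fully open); "gripper_force": force on a finger pad.
Only numpy, scipy, OpenCV 4.12 (cv2) and the standard library are available. Lean on these libraries where they do the work, as an engineer would, in place of code of your own. Each camera call takes 0.05 s, during which the arm holds its last target. There are 200 camera calls.

## Working session

There is one attempt and no reset: what is moved stays moved. The work goes in short steps, Python scripts to look and compute and a shell command to move; the robot and the scene stay as the last step left them, time stands still between calls to the robot, and variables do not carry over. Pictures are saved under pics/ and viewed, at most 10 in all, crops included, and the job is handed in when it is done.

```bash
mkdir -p pics; ls; cat > h.py <<'E'
import numpy as np, cv2
from plant import sensors, read_camera, calibration, hand_in, cut_out, robot
def cloud(cam,d):
    c=calibration(cam);K=np.array(c["camera_matrix"]);R=np.array(c["attitude"]);t=np.array(c["xyz"])
    v,u=np.mgrid[0:420,0:560]
    p=np.stack([(u-K[0,2])/K[0,0]*d,(v-K[1,2])/K[1,1]*d,d],-1)
    return p@R.T+t
def rectxy(P):
    r=cv2.minAreaRect(P[:,:2].astype(np.float32)); return r
E
python3 - <<'E'
from h import *
print(robot.tcp_to_grasp, sensors.state())
for cam in ("top","side"):
    im,d=read_camera(cam);cv2.imwrite(f"pics/{cam}0.png",im);np.save(f"{cam}.npy",d)
    W=cloud(cam,d)
    print(cam,calibration(cam)["xyz"])
    for n in ["alarm_box","lid","knob","tray","kettle","bottle","cup"]:
        for o in cut_out(cam,n)[:1]:
            m=o["region"]&(d>0);P=W[m]
            if len(P)<10: continue
            zt=np.percentile(P[:,2],97);T=P[P[:,2]>zt-12]
            print(n,round(o["conf"],2),o["rect"],"ztop",round(zt),"med",P.mean(0).round(),"toprect",rectxy(T))
E
```

```text
pics
18.700000000000003 {'clock': 0.0, 'joint_positions': array([ 1.10701305e+00,  2.87210782e-01,  1.57821727e+00,  2.85364376e-05,
        1.27860667e+00, -1.50014247e-01]), 'joint_velocities': array([-0.00057139,  0.00063643, -0.00046456, -0.00197809,  0.00051902,
       -0.001888  ]), 'effort': array([ 1.37955474e-03, -4.05973899e+01, -2.92634636e+01, -4.93456344e-05,
        5.67076262e-03, -1.10504467e-05]), 'tcp_pos': array([208.00484776, 641.44192689, 229.89530463]), 'orientation': array([[-9.51174268e-01,  3.08652337e-01, -1.11686401e-03],
       [ 3.08654109e-01,  9.51171869e-01, -2.17188232e-03],
       [ 3.91973075e-04, -2.41056324e-03, -9.99997018e-01]]), 'force': array([ 0.61839171, -0.22322561,  0.28522365]), 'torque': array([-0.01373923, -0.0383225 , -0.03374413]), 'gripper_force': 0.0, 'opening': 0.9984812612770784}
top [ 490.71570429  -11.20219699 1240.75397145]
alarm_box 0.74 [198.5, 174.3, 310.2, 295.0] ztop 144 med [561.  49. 130.] toprect ((561.8724365234375, 48.56462860107422), (264.6982727050781, 230.8003692626953), 14.777910232543945)
lid 0.92 [199.3, 173.7, 
[... 1665 characters left out ...]
5, 378.0] ztop 35 med [ 527. -364.   11.] toprect ((526.0025024414062, -364.6815490722656), (222.7794647216797, 163.51966857910156), 4.440587520599365)
kettle 0.18 [202.8, 177.5, 317.5, 242.0] ztop 160 med [549.  37. 132.] toprect ((571.8316040039062, -11.471271514892578), (90.49514770507812, 18.795507431030273), 11.692267417907715)
bottle 0.62 [375.0, 229.2, 406.3, 294.0] ztop 189 med [ 713. -337.   94.] toprect ((726.9959716796875, -324.67523193359375), (31.003164291381836, 26.363719940185547), 10.96335506439209)
cup 0.64 [344.8, 217.5, 367.7, 250.6] ztop 75 med [ 776. -125.   47.] toprect ((780.4573364257812, -120.00039672851562), (84.37425994873047, 73.1942367553711), 51.461509704589844)
```

```bash
cat >> h.py <<'E'
def plan(*wps):
    """wps: (x,y,z,tool-y angle deg). prints calls (travel/500, roll/360) to type, starting at the measured pose."""
    s=sensors.state();p=np.array(s["tcp_pos"]);R=np.array(s["orientation"])
    a=np.degrees(np.arctan2(R[1,1],R[0,1]))
    print("at",p.round(1),"yang",round(a,1),"F",np.round(s["force"],1),"j6",round(s["joint_positions"][5],2),"op",round(s["opening"],2),"t",s["clock"])
    for x,y,z,b in wps:
        t=np.array([x,y,z]);n=max(1,int(np.ceil(max(np.linalg.norm(t-p)/245,abs(b-a)/42))))
        d=(t-p)/n;da=(b-a)/n
        for i in range(n):
            c,q=np.cos(np.radians(a)),np.sin(np.radians(a))
            ty=np.array([c,q,0]);tz=np.array([0,0,-1.]);tx=np.cross(ty,tz)
            print("  travel",[round(float(d@k)/500,4) for k in (tx,ty,tz)],"roll",round(-da/360,4)); a+=da
        p,a=t,b
E
python3 - <<'E'
from h import *
plan((577,-10,260,-75.2),(577,-10,160,-75.2))
E
```

```text
at [208.3 642.  231.3] yang 72.0 F [ 0.4  0.1 -1. ] j6 -0.15 op 1.0 t 0.8
  travel [-0.276, -0.2532, -0.0143] roll 0.1022
  travel [-0.3727, -0.0374, -0.0143] roll 0.1022
  travel [-0.3208, 0.1933, -0.0143] roll 0.1022
  travel [-0.141, 0.347, -0.0143] roll 0.1022
  travel [0.0, 0.0, 0.2] roll -0.0
```

View pics/top0.png

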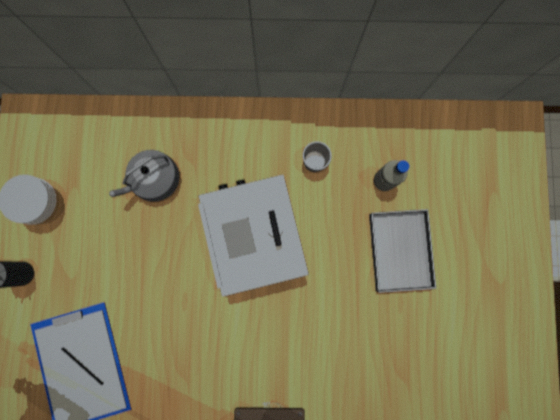

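The top view shows the box at pixel (252,235), its wing at (275,228), the tray at (402,250), and the cup, bottle and kettle at (316,157), (392,175) and (150,175). This agrees with the networks.

```bash
python3 -m handwheel '[{"travel":[-0.276,-0.253,-0.014],"roll":0.102},{"travel":[-0.276,-0.253,-0.014],"roll":0.102},{"travel":[-0.276,-0.253,-0.014],"roll":0.102},{"travel":[-0.276,-0.253,-0.014],"roll":0.102},{"travel":[-0.276,-0.253,-0.014],"roll":0.102}]' 1 60
python3 -m handwheel '[{"travel":[-0.373,-0.037,-0.014],"roll":0.102},{"travel":[-0.373,-0.037,-0.014],"roll":0.102},{"travel":[-0.373,-0.037,-0.014],"roll":0.102},{"travel":[-0.373,-0.037,-0.014],"roll":0.102},{"travel":[-0.373,-0.037,-0.014],"roll":0.102}]'
python3 -m handwheel '[{"travel":[-0.321,0.193,-0.014],"roll":0.102},{"travel":[-0.321,0.193,-0.014],"roll":0.102},{"travel":[-0.321,0.193,-0.014],"roll":0.102},{"travel":[-0.321,0.193,-0.014],"roll":0.102},{"travel":[-0.321,0.193,-0.014],"roll":0.102}]'
python3 -m handwheel '[{"travel":[-0.141,0.347,-0.014],"roll":0.102},{"travel":[-0.141,0.347,-0.014],"roll":0.102},{"travel":[-0.141,0.347,-0.014],"roll":0.102},{"travel":[-0.141,0.347,-0.014],"roll":0.102},{"travel":[-0.141,0.347,-0.014],"roll":0.102}]'
python3 - <<'E'
from h import *
im,d=read_camera("wrist");W=cloud("wrist",d);cv2.imwrite("pics/w1.png",im)
for n in ("knob","lid"):
  for o in cut_out("wrist",n)[:1]:
    m=o["region"]&(d>0);P=W[m]
    if n=="knob": P=P[(P[:,2]>155)&(P[:,2]<180)]
    print(n,o["conf"],np.median(P,0).round(1),rectxy(P))
plan((577,-10,260,-75.2))
E
```

```text
clock: 1.3
tcp_pos: [302.6, 476.0, 238.8]
orientation: [[-0.571, 0.821, 0.001], [0.821, 0.571, -0.001], [-0.001, 0.001, -1.0]]
force: [0.6, 0.3, -0.1]
opening: 0.999
gripper_force: 0.0
clock: 1.8
tcp_pos: [395.4, 313.0, 245.9]
orientation: [[0.034, 0.999, 0.002], [0.999, -0.034, -0.001], [-0.001, 0.002, -1.0]]
force: [-1.1, 0.8, -0.4]
opening: 0.997
gripper_force: 0.0
clock: 2.3
tcp_pos: [487.8, 149.7, 252.9]
orientation: [[0.625, 0.781, 0.002], [0.781, -0.625, -0.001], [0.0, 0.002, -1.0]]
force: [0.1, 0.3, 0.1]
opening: 0.998
gripper_force: 0.0
clock: 2.8
tcp_pos: [580.5, -13.5, 259.6]
orientation: [[0.967, 0.253, 0.001], [0.253, -0.967, -0.001], [0.001, 0.002, -1.0]]
force: [-0.9, 1.3, -0.3]
opening: 1.003
gripper_force: 0.0
knob 0.82 [577.8  -4.8 166.4] ((572.864990234375, -6.117134094238281), (88.64410400390625, 15.963693618774414), 13.97989559173584)
lid 0.89 [587.9  51.7 131.6] ((510.7402038574219, 75.02458190917969), (395.4484558105469, 347.3277587890625), 14.858994483947754)
at [578.6  -9.6 259.2] yang -74.9 F [0.2 0.4 0.1] j6 1.11 op 1.0 t 2.95
  travel [-0.0033, -0.0001, -0.0016] roll 0.001
```

```bash
python3 -m handwheel '[{"travel":[-0.006,-0.005,0.09]},{"travel":[-0.006,-0.005,0.15]},{"travel":[-0.006,-0.005,0.2]},{"travel":[-0.006,-0.005,0.234]},{"travel":[-0.006,-0.005,0.234]}]'
python3 -m handwheel '[{"travel":[0,0,0]},{"travel":[0,0,0]},{"travel":[0,0,0]},{"travel":[0,0,0]},{"travel":[0,0,0]}]' 0 60
python3 -m handwheel '[{"travel":[0,0,0]},{"travel":[0,0,0]},{"travel":[0,0,0]},{"travel":[0,0,0]},{"travel":[0,0,0]}]'
```

```text
invalid input at $[0]: expected keys travel, roll
invalid input at $[0]: expected keys travel, roll
invalid input at $[0]: expected keys travel, roll
```

```bash
python3 -m handwheel '[{"travel":[0,0,0],"roll":-0.015},{"travel":[0,0,0],"roll":-0.03},{"travel":[0,0,0],"roll":-0.045},{"travel":[0,0,0],"roll":-0.055},{"travel":[0,0,0],"roll":-0.055}]'
python3 - <<'E'
from h import *
plan(); s=sensors.state(); print(s["torque"])
E
```

```text
clock: 3.45
tcp_pos: [578.2, -8.1, 259.5]
orientation: [[0.818, 0.575, 0.0], [0.575, -0.818, 0.0], [0.0, 0.0, -1.0]]
force: [-0.1, 0.8, 0.3]
opening: 0.999
gripper_force: 0.0
at [578.2  -8.1 259.5] yang -54.9 F [-0.1  0.8  0.3] j6 0.77 op 1.0 t 3.45
[0.02061447 0.01434203 0.0071874 ]
```

```bash
python3 -m handwheel '[{"travel":[-0.005,-0.004,0],"roll":0.024},{"travel":[-0.005,-0.004,0],"roll":0.0565},{"travel":[-0.005,-0.004,0],"roll":0.0565},{"travel":[-0.005,-0.004,0.08],"roll":0.0565},{"travel":[-0.005,-0.004,0.16],"roll":0.0565}]'
python3 -m handwheel '[{"travel":[0,0,0.03],"roll":0},{"travel":[0,0,0.055],"roll":0},{"travel":[0,0,0.075],"roll":0},{"travel":[0,0,0.075],"roll":0},{"travel":[0,0,0.075],"roll":0}]'
python3 -m handwheel '[{"travel":[0,0,0],"roll":0},{"travel":[0,0,0],"roll":0},{"travel":[0,0,0],"roll":0},{"travel":[0,0,0],"roll":0},{"travel":[0,0,0],"roll":0}]' 0 60
python3 -m handwheel '[{"travel":[0,0,0],"roll":0},{"travel":[0,0,0],"roll":0},{"travel":[0,0,0],"roll":0},{"travel":[0,0,0],"roll":0},{"travel":[0,0,0],"roll":0}]'
```

```text
clock: 3.95
tcp_pos: [576.6, -8.5, 180.6]
orientation: [[0.968, 0.252, 0.005], [0.252, -0.968, -0.001], [0.005, 0.002, -1.0]]
force: [-0.2, -0.1, 0.1]
opening: 1.002
gripper_force: 0.0
clock: 4.45
tcp_pos: [576.4, -9.2, 143.2]
orientation: [[0.968, 0.252, 0.002], [0.252, -0.968, -0.0], [0.002, 0.001, -1.0]]
force: [0.0, 0.1, 1.1]
opening: 0.998
gripper_force: 0.0
clock: 4.95
tcp_pos: [575.9, -9.1, 142.5]
orientation: [[0.968, 0.252, 0.001], [0.252, -0.968, 0.0], [0.001, 0.0, -1.0]]
force: [1.1, -2.6, 2.4]
opening: 0.172
gripper_force: 63.0
clock: 5.45
tcp_pos: [576.0, -9.1, 142.5]
orientation: [[0.968, 0.252, 0.001], [0.252, -0.968, -0.0], [0.001, 0.001, -1.0]]
force: [1.0, -0.2, 6.0]
opening: 0.171
gripper_force: 63.4
```

Gripped. I'll try CCW (negative roll) 18 degrees.

```bash
python3 -m handwheel '[{"travel":[0,0,0],"roll":-0.01},{"travel":[0,0,0],"roll":-0.02},{"travel":[0,0,0],"roll":-0.03},{"travel":[0,0,0],"roll":-0.04},{"travel":[0,0,0],"roll":-0.05}]'
python3 - <<'E'
from h import *
plan(); s=sensors.state(); print(s["torque"])
E
```

```text
clock: 5.95
tcp_pos: [575.7, -8.5, 142.5]
orientation: [[0.841, 0.541, 0.001], [0.541, -0.841, 0.001], [0.001, -0.001, -1.0]]
force: [-0.0, 2.4, 6.2]
opening: 0.18
gripper_force: 63.7
at [575.7  -8.5 142.5] yang -57.3 F [-0.   2.4  6.2] j6 0.81 op 0.18 t 5.95
[ 0.19183322  0.05275896 -0.18275093]
```

```bash
python3 -m handwheel '[{"travel":[0,0,0],"roll":-0.01},{"travel":[0,0,0],"roll":-0.02},{"travel":[0,0,0],"roll":-0.02},{"travel":[0,0,0],"roll":-0.02},{"travel":[0,0,0],"roll":-0.02}]'
python3 - <<'E'
from h import *
plan(); s=sensors.state(); print(s["torque"])
E
```

```text
clock: 6.45
tcp_pos: [575.6, -8.3, 142.5]
orientation: [[0.768, 0.641, 0.0], [0.641, -0.768, 0.001], [0.001, -0.001, -1.0]]
force: [-1.2, 2.4, 6.5]
opening: 0.171
gripper_force: 63.4
at [575.6  -8.3 142.5] yang -50.2 F [-1.2  2.4  6.5] j6 0.68 op 0.17 t 6.45
[0.35532258 0.06993561 0.15727119]
```

```bash
python3 -m handwheel '[{"travel":[0,0,0],"roll":-0.02},{"travel":[0,0,0],"roll":-0.04},{"travel":[0,0,0],"roll":-0.06},{"travel":[0,0,0],"roll":-0.08},{"travel":[0,0,0],"roll":-0.08}]'
python3 - <<'E'
from h import *
plan(); s=sensors.state(); print(s["torque"])
im,d=read_camera("top");W=cloud("top",d);cv2.imwrite("pics/t2.png",cv2.resize(im[150:310,180:330],None,fx=3,fy=3))
E
```

```text
clock: 6.95
tcp_pos: [574.8, -7.6, 142.5]
orientation: [[0.362, 0.932, -0.002], [0.932, -0.362, 0.003], [0.002, -0.003, -1.0]]
force: [-2.1, 3.8, 7.7]
opening: 0.165
gripper_force: 63.7
at [574.8  -7.6 142.5] yang -21.2 F [-2.1  3.8  7.7] j6 0.18 op 0.17 t 6.95
[0.53213465 0.42075934 0.15044407]
```

```bash
python3 - <<'E'
from h import *
im,d=read_camera("wrist");cv2.imwrite("pics/w2.png",im)
E
```

```text
(no output)
```

View pics/w2.png

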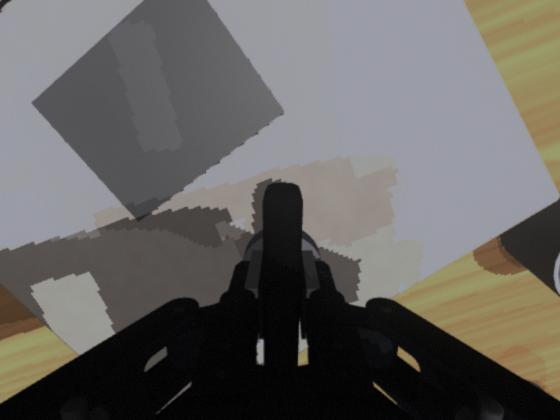

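The wrist view shows the wing, at pixel (283,230), still aligned with the fingers. The lid is rotated about 54° beneath it, so this is the free direction and I'll carry on turning.

```bash
python3 -m handwheel '[{"travel":[0,0,0],"roll":-0.02},{"travel":[0,0,0],"roll":-0.04},{"travel":[0,0,0],"roll":-0.06},{"travel":[0,0,0],"roll":-0.08},{"travel":[0,0,0],"roll":-0.09}]'
python3 -m handwheel '[{"travel":[0,0,0],"roll":0},{"travel":[0,0,0],"roll":0},{"travel":[0,0,0],"roll":0}]'
python3 - <<'E'
from h import *
plan(); s=sensors.state(); print(s["torque"])
E
```

```text
clock: 7.55
tcp_pos: [573.6, -7.5, 142.4]
orientation: [[-0.194, 0.981, -0.006], [0.981, 0.194, 0.003], [0.004, -0.005, -1.0]]
force: [-7.5, 3.5, 10.0]
opening: 0.17
gripper_force: 64.3
clock: 7.85
tcp_pos: [573.7, -7.5, 142.4]
orientation: [[-0.192, 0.981, -0.006], [0.981, 0.192, 0.003], [0.004, -0.005, -1.0]]
force: [-6.8, 4.4, 10.1]
opening: 0.172
gripper_force: 64.0
at [573.7  -7.5 142.4] yang 11.1 F [-6.8  4.4 10.1] j6 -0.38 op 0.17 t 7.85
[0.61287515 0.90428857 0.11745151]
```

```bash
python3 -m handwheel '[{"travel":[0,0,0],"roll":0},{"travel":[0,0,0],"roll":0},{"travel":[0,0,0],"roll":0}]' 0.7
python3 -m handwheel '[{"travel":[0,0,-0.08],"roll":0},{"travel":[0,0,-0.16],"roll":0},{"travel":[0,0,-0.24],"roll":0},{"travel":[0,0,-0.32],"roll":0},{"travel":[0,0,-0.4],"roll":0}]'
python3 - <<'E'
from h import *
im,d=read_camera("top");W=cloud("top",d)
im2,d2=read_camera("side");cv2.imwrite("pics/s3.png",im2);W2=cloud("side",d2)
o=cut_out("side","lid")[0];m=o["region"]&(d2>0);P=W2[m]
c,q=np.cos(np.radians(14.8)),np.sin(np.radians(14.8))
by=(P[:,0]-560)*-q+(P[:,1]-48)*c
for lo in range(-120,120,20):
    k=(by>lo)&(by<lo+20)
    if k.sum()>5: print(lo,k.sum(),np.percentile(P[k,2],[10,50,90]).round())
plan()
E
```

```text
clock: 8.15
tcp_pos: [574.7, -8.8, 140.7]
orientation: [[-0.191, 0.982, -0.002], [0.982, 0.191, 0.0], [0.001, -0.002, -1.0]]
force: [-1.7, 0.4, 9.1]
opening: 0.676
gripper_force: 5.8
clock: 8.65
tcp_pos: [575.0, -9.0, 342.4]
orientation: [[-0.191, 0.982, -0.001], [0.982, 0.191, 0.0], [0.001, -0.001, -1.0]]
force: [1.5, -0.6, 0.4]
opening: 0.698
gripper_force: 0.0
-100 326 [219. 223. 226.]
-80 206 [214. 219. 244.]
-60 263 [185. 210. 233.]
-40 170 [195. 201. 231.]
-20 156 [184. 190. 220.]
0 131 [176. 179. 203.]
20 107 [165. 170. 174.]
40 126 [ 99. 159. 165.]
60 100 [136. 151. 156.]
80 92 [133. 139. 144.]
100 127 [130. 133. 135.]
at [576.7  -9.3 345.4] yang 11.0 F [-0.2  0.5  0.2] j6 -0.38 op 0.7 t 8.8
```

View pics/s3.png

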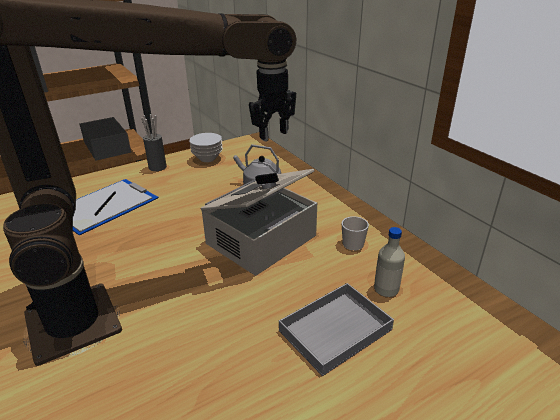

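The side view shows the lid popped open, its free edge around pixels (205–312, 172–210), at about 0.46 rad. I'll push that edge open with shut fingers from the -y side.

```bash
python3 -m handwheel '[{"travel":[-0.09,0.004,0],"roll":-0.0105},{"travel":[-0.18,0.008,0],"roll":-0.0105},{"travel":[-0.18,0.008,0],"roll":-0.0105}]' 0
python3 -m handwheel '[{"travel":[0,0,0.08],"roll":0},{"travel":[0,0,0.16],"roll":0},{"travel":[0,0,0.24],"roll":0},{"travel":[0,0,0.3],"roll":0},{"travel":[0,0,0.3],"roll":0}]'
python3 - <<'E'
from h import *
P=[(559-.255*y,48+.967*y,z,14.8) for y,z in((-115,195),(-57,250),(-3,290),(60,310),(75,312))]
plan(*P)
E
```

```text
clock: 9.1
tcp_pos: [596.3, -100.7, 338.2]
orientation: [[-0.25, 0.968, -0.005], [0.968, 0.25, -0.0], [0.001, -0.005, -1.0]]
force: [0.1, -0.3, -0.2]
opening: 0.191
gripper_force: 0.0
clock: 9.6
tcp_pos: [591.9, -94.7, 183.6]
orientation: [[-0.255, 0.967, -0.014], [0.967, 0.255, 0.005], [0.009, -0.012, -1.0]]
force: [-1.0, 0.2, -0.4]
opening: 0.0
gripper_force: 0.0
at [591.9 -94.7 183.6] yang 14.8 F [-1.   0.2 -0.4] j6 -0.59 op 0.0 t 9.6
  travel [0.0627, 0.0091, -0.0229] roll -0.0
  travel [0.116, 0.0001, -0.11] roll -0.0
  travel [0.108, 0.0001, -0.08] roll -0.0
  travel [0.126, 0.0001, -0.04] roll -0.0
  travel [0.03, 0.0, -0.004] roll -0.0
```

```bash
python3 -m handwheel '[{"travel":[0.03,0.009,-0.012],"roll":0},{"travel":[0.063,0.009,-0.023],"roll":0},{"travel":[0.1,0.009,-0.06],"roll":0},{"travel":[0.14,0.009,-0.1],"roll":0},{"travel":[0.18,0.009,-0.133],"roll":0}]'
python3 -m handwheel '[{"travel":[0.03,0,-0.022],"roll":0},{"travel":[0.055,0,-0.042],"roll":0},{"travel":[0.08,0,-0.06],"roll":0},{"travel":[0.108,0,-0.08],"roll":0},{"travel":[0.108,0,-0.08],"roll":0}]'
python3 - <<'E'
from h import *
P=[(559-.255*y,48+.967*y,z,14.8) for y,z in((60,310),(75,312))]
plan(*P)
im2,d2=read_camera("side");cv2.imwrite("pics/s4.png",im2)
E
```

```text
clock: 10.1
tcp_pos: [581.3, -11.8, 268.0]
orientation: [[-0.256, 0.967, 0.016], [0.967, 0.256, -0.014], [-0.017, 0.011, -1.0]]
force: [2.3, -7.6, 5.8]
opening: 0.0
gripper_force: 3.2
clock: 10.6
tcp_pos: [564.0, 45.9, 299.6]
orientation: [[-0.257, 0.966, 0.001], [0.966, 0.257, 0.001], [0.0, 0.001, -1.0]]
force: [-0.3, -0.5, -0.5]
opening: -0.002
gripper_force: 0.0
at [564.   45.9 299.6] yang 14.9 F [-0.3 -0.5 -0.5] j6 -0.36 op -0.0 t 10.6
  travel [0.1267, -0.0082, -0.0209] roll 0.0003
  travel [0.03, 0.0, -0.004] roll -0.0
```

View pics/s4.png

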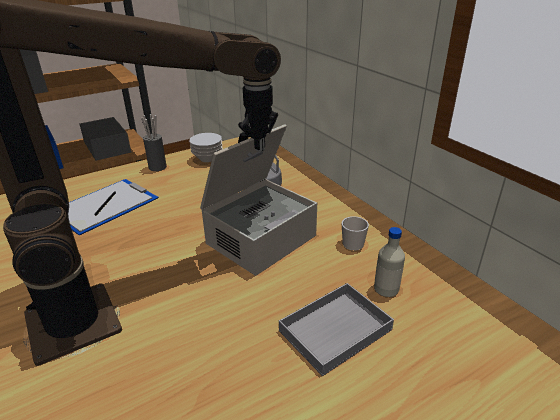

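The lid stands at roughly 1.2 rad, with the fingers at its edge around pixel (262,143). I'll keep pushing, more slowly.

```bash
python3 -m handwheel '[{"travel":[0.025,-0.002,-0.005],"roll":0},{"travel":[0.05,-0.004,-0.01],"roll":0},{"travel":[0.075,-0.006,-0.015],"roll":0},{"travel":[0.1,-0.008,-0.018],"roll":0},{"travel":[0.125,-0.008,-0.02],"roll":0}]'
python3 -m handwheel '[{"travel":[0.012,0,-0.002],"roll":0},{"travel":[0.024,0,-0.004],"roll":0},{"travel":[0.035,0,-0.004],"roll":0},{"travel":[0.035,0,-0.004],"roll":0}]'
python3 - <<'E'
from h import *
plan()
im2,d2=read_camera("side");cv2.imwrite("pics/s5.png",im2);W2=cloud("side",d2)
o=cut_out("side","lid")[0];m=o["region"]&(d2>0);P=W2[m]
c,q=np.cos(np.radians(14.8)),np.sin(np.radians(14.8))
by=(P[:,0]-559)*-q+(P[:,1]-48)*c
for lo in range(130,360,20):
    k=(P[:,2]>lo)&(P[:,2]<lo+20)
    if k.sum()>5: print(lo,k.sum(),np.percentile(by[k],[10,50,90]).round())
E
```

```text
clock: 11.15
tcp_pos: [543.9, 104.3, 308.5]
orientation: [[-0.255, 0.967, -0.0], [0.967, 0.255, 0.0], [0.0, -0.0, -1.0]]
force: [-0.2, -0.1, -0.3]
opening: 0.002
gripper_force: 0.2
clock: 11.55
tcp_pos: [539.7, 120.7, 310.3]
orientation: [[-0.256, 0.967, -0.0], [0.967, 0.256, 0.0], [0.0, -0.0, -1.0]]
force: [-0.5, 0.0, -0.4]
opening: 0.0
gripper_force: 0.0
at [539.7 120.7 310.3] yang 14.8 F [-0.5  0.  -0.4] j6 -0.22 op 0.0 t 11.55
130 371 [104. 106. 108.]
150 387 [102. 104. 107.]
170 381 [100. 103. 105.]
190 398 [ 99. 101. 103.]
210 420 [ 97.  99. 102.]
230 419 [ 95.  98. 100.]
250 439 [94. 96. 99.]
270 390 [92. 95. 97.]
290 496 [79. 93. 95.]
310 405 [90. 92. 94.]
330 431 [88. 91. 94.]
350 15 [83. 90. 92.]
```

```bash
python3 -m handwheel '[{"travel":[-0.06,0,0],"roll":0},{"travel":[-0.1,0,0],"roll":0.023},{"travel":[-0.1,0,0],"roll":0.046},{"travel":[-0.1,0,0],"roll":0.069},{"travel":[-0.1,0,0],"roll":0.092}]'
python3 -m handwheel '[{"travel":[0,0,0.03],"roll":0.0235},{"travel":[0,0,0.06],"roll":0.047},{"travel":[0,0,0.09],"roll":0.0705},{"travel":[0,0,0.12],"roll":0.094},{"travel":[0,0,0.14],"roll":0.1175}]'
python3 -m handwheel '[{"travel":[0,0,0],"roll":0.023},{"travel":[0,0,0],"roll":0.0405},{"travel":[0,0,0],"roll":0.0405},{"travel":[0,0,0],"roll":0.0405}]'
python3 - <<'E'
from h import *
im,d=read_camera("wrist");W=cloud("wrist",d);cv2.imwrite("pics/w6.png",im)
for o in cut_out("wrist","cartridge")[:2]:
    P=W[o["region"]&(d>0)]
    print(o["conf"],o["rect"],np.median(P,0).round(1),rectxy(P))
plan((552.6,72.2,120,-75.2))
E
```

```text
clock: 12.15
tcp_pos: [552.7, 71.0, 310.1]
orientation: [[0.321, 0.947, -0.0], [0.947, -0.321, -0.0], [-0.0, -0.0, -1.0]]
force: [-0.3, 0.3, -0.2]
opening: -0.003
gripper_force: 0.0
clock: 12.65
tcp_pos: [552.2, 71.3, 238.8]
orientation: [[0.875, 0.484, -0.002], [0.484, -0.875, 0.0], [-0.002, -0.001, -1.0]]
force: [0.4, -0.1, -0.3]
opening: -0.002
gripper_force: 0.0
clock: 13.05
tcp_pos: [552.7, 71.5, 240.3]
orientation: [[0.966, 0.257, 0.0], [0.257, -0.966, -0.0], [0.0, 0.0, -1.0]]
force: [-0.1, -1.0, -0.5]
opening: -0.001
gripper_force: 0.0
0.74 [1.3, 0.0, 188.8, 403.4] [580.2 152.9 275.8] ((542.4740600585938, 127.56039428710938), (255.237060546875, 54.781349182128906), 15.522106170654297)
0.69 [256.8, 141.3, 305.7, 243.4] [556.4  75.  101.9] ((552.4871826171875, 73.56401062011719), (89.93001556396484, 41.438961029052734), 13.494349479675293)
at [552.7  71.6 240.4] yang -75.1 F [-0.1  0.3  0.5] j6 1.26 op 0.0 t 13.15
  travel [0.0001, -0.0012, 0.2409] roll 0.0002
```

View pics/w6.png

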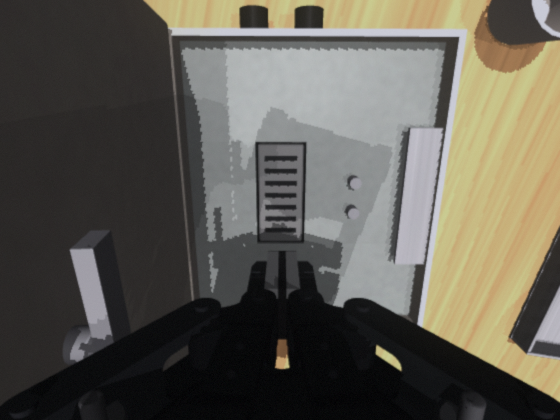

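The wrist view shows the cartridge at pixels (257–306, 142–243), ribs upward. Its measured centre is (552.5, 73), so pressing straight down will work.

```bash
python3 -m handwheel '[{"travel":[0,-0.002,0.09],"roll":0},{"travel":[0,-0.002,0.17],"roll":0},{"travel":[0,-0.002,0.24],"roll":0},{"travel":[0,-0.002,0.27],"roll":0},{"travel":[0,-0.002,0.27],"roll":0}]'
python3 -m handwheel '[{"travel":[0,0,0.006],"roll":0},{"travel":[0,0,0.012],"roll":0},{"travel":[0,0,0.018],"roll":0},{"travel":[0,0,0.024],"roll":0},{"travel":[0,0,0.024],"roll":0}]'
```

```text
clock: 13.65
tcp_pos: [551.0, 72.7, 103.4]
orientation: [[0.967, 0.256, -0.004], [0.256, -0.967, 0.0], [-0.004, -0.001, -1.0]]
force: [1.2, 0.2, 0.3]
opening: -0.002
gripper_force: 0.0
clock: 14.15
tcp_pos: [553.9, 72.6, 95.5]
orientation: [[0.967, 0.255, 0.004], [0.255, -0.967, -0.0], [0.004, 0.001, -1.0]]
force: [-0.2, -0.4, 4.9]
opening: 0.003
gripper_force: 2.6
```

```bash
python3 -m handwheel '[{"travel":[0,0,0.003],"roll":0},{"travel":[0,0,0.006],"roll":0},{"travel":[0,0,0.008],"roll":0},{"travel":[0,0,0.008],"roll":0}]'
python3 -m handwheel '[{"travel":[0,0,-0.03],"roll":0},{"travel":[0,0,-0.08],"roll":0},{"travel":[0,0,-0.14],"roll":0},{"travel":[0,0,-0.2],"roll":0},{"travel":[0,0,-0.24],"roll":0}]'
python3 -m handwheel '[{"travel":[0,0,0],"roll":0},{"travel":[0,0,0],"roll":0},{"travel":[0,0,0],"roll":0}]' 1
python3 - <<'E'
from h import *
im,d=read_camera("wrist");W=cloud("wrist",d);cv2.imwrite("pics/w7.png",im)
for o in cut_out("wrist","cartridge")[:2]:
    P=W[o["region"]&(d>0)];zt=np.percentile(P[:,2],95);T=P[abs(P[:,2]-zt)<6]
    print(o["conf"],o["rect"],zt,np.median(P,0).round(1),rectxy(T))
plan((552.5,73,108,-75.2))
E
```

```text
clock: 14.55
tcp_pos: [553.9, 72.6, 91.8]
orientation: [[0.967, 0.255, 0.004], [0.255, -0.967, -0.0], [0.004, 0.001, -1.0]]
force: [-1.6, 0.2, 5.2]
opening: -0.0
gripper_force: 2.9
clock: 15.05
tcp_pos: [553.4, 72.8, 213.4]
orientation: [[0.967, 0.255, 0.005], [0.255, -0.967, -0.0], [0.005, 0.001, -1.0]]
force: [-0.4, -0.8, 0.2]
opening: 0.005
gripper_force: 0.0
clock: 15.35
tcp_pos: [551.4, 72.8, 207.7]
orientation: [[0.967, 0.255, -0.003], [0.255, -0.967, 0.0], [-0.003, -0.001, -1.0]]
force: [-0.9, -0.3, 0.0]
opening: 0.507
gripper_force: 0.0
at [551.3  72.8 207.4] yang -75.2 F [-0.2  0.2 -0. ] j6 1.26 op 0.68 t 15.45
  travel [0.0024, 0.0002, 0.1988] roll -0.0001
```

```bash
python3 - <<'E'
from h import *
for cam in("top","side"):
    im,d=read_camera(cam);W=cloud(cam,d)
    o=[x for x in cut_out(cam,"cartridge") ]
    for x in o[:2]:
        P=W[x["region"]&(d>0)]; print(cam,x["conf"],x["rect"],np.percentile(P[:,2],[5,50,95]).round(),rectxy(P))
plan()
E
```

```text
side 0.87 [236.8, 191.9, 270.7, 214.9] [101. 127. 137.] ((568.3720092773438, 87.81741333007812), (140.68492126464844, 70.77188110351562), 21.779949188232422)
at [552.   72.7 208.4] yang -75.2 F [-0.1 -0.9  0.3] j6 1.26 op 0.99 t 15.65
```

View pics/w7.png

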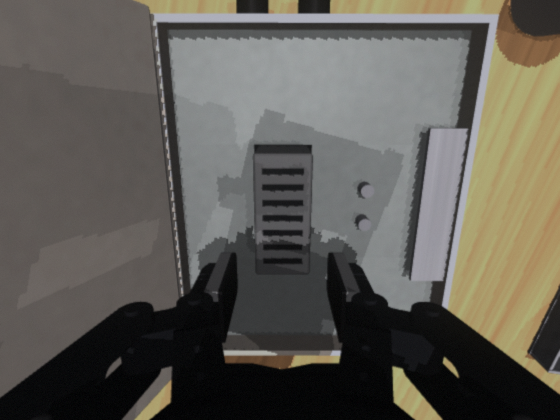

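The cartridge has sprung up, now at pixels (254–312, 145–273) with its top near z 135. It is centred between the fingers, so I'll grasp it.

```bash
python3 -m handwheel '[{"travel":[0.001,0,0.07],"roll":0},{"travel":[0.001,0,0.13],"roll":0},{"travel":[0.001,0,0.18],"roll":0},{"travel":[0.001,0,0.203],"roll":0},{"travel":[0.001,0,0.203],"roll":0}]' 1 40
python3 -m handwheel '[{"travel":[0,0,0],"roll":0},{"travel":[0,0,0],"roll":0},{"travel":[0,0,0],"roll":0},{"travel":[0,0,0],"roll":0},{"travel":[0,0,0],"roll":0}]' 0 40
python3 -m handwheel '[{"travel":[0,0,0],"roll":0},{"travel":[0,0,0],"roll":0},{"travel":[0,0,-0.01],"roll":0},{"travel":[0,0,-0.02],"roll":0},{"travel":[0,0,-0.03],"roll":0}]'
```

```text
clock: 16.15
tcp_pos: [551.5, 72.9, 105.7]
orientation: [[0.967, 0.255, -0.004], [0.255, -0.967, 0.0], [-0.004, -0.001, -1.0]]
force: [-0.4, 0.2, 0.4]
opening: 0.999
gripper_force: 0.0
clock: 16.65
tcp_pos: [553.8, 72.9, 109.2]
orientation: [[0.967, 0.255, 0.003], [0.255, -0.967, -0.0], [0.003, 0.001, -1.0]]
force: [1.1, -0.0, 2.7]
opening: 0.457
gripper_force: 47.0
clock: 17.15
tcp_pos: [552.0, 72.9, 122.3]
orientation: [[0.967, 0.255, -0.002], [0.255, -0.967, 0.0], [-0.002, -0.001, -1.0]]
force: [-0.4, -0.7, -1.0]
opening: 0.462
gripper_force: 46.6
```

```bash
python3 -m handwheel '[{"travel":[0,0,-0.05],"roll":0},{"travel":[0,0,-0.11],"roll":0},{"travel":[0,0,-0.18],"roll":0},{"travel":[0,0,-0.25],"roll":0},{"travel":[0,0,-0.28],"roll":0}]'
python3 - <<'E'
from h import *
plan((528.5,-365,262,-85.5),(528.5,-365,60,-85.5))
E
```

```text
clock: 17.65
tcp_pos: [553.9, 72.8, 266.9]
orientation: [[0.967, 0.255, 0.005], [0.255, -0.967, -0.0], [0.005, 0.002, -1.0]]
force: [-0.2, -0.4, -1.4]
opening: 0.46
gripper_force: 46.6
at [553.9  72.8 266.9] yang -75.2 F [-0.2 -0.4 -1.4] j6 1.26 op 0.46 t 17.65
  travel [-0.1363, 0.4168, 0.0049] roll 0.0143
  travel [-0.0984, 0.4274, 0.0049] roll 0.0143
  travel [0.0, 0.0, 0.404] roll -0.0
```

```bash
python3 -m handwheel '[{"travel":[-0.02,0.06,0],"roll":0.003},{"travel":[-0.047,0.14,0],"roll":0.006},{"travel":[-0.075,0.23,0],"roll":0.009},{"travel":[-0.105,0.32,0.005],"roll":0.012},{"travel":[-0.136,0.41,0.005],"roll":0.0143}]'
python3 -m handwheel '[{"travel":[-0.02,0.09,0],"roll":0.003},{"travel":[-0.04,0.18,0],"roll":0.006},{"travel":[-0.06,0.27,0],"roll":0.009},{"travel":[-0.08,0.36,0.005],"roll":0.012},{"travel":[-0.098,0.427,0.005],"roll":0.0143}]'
python3 -m handwheel '[{"travel":[0,0,0],"roll":0},{"travel":[0,0,0.05],"roll":0},{"travel":[0,0,0.12],"roll":0},{"travel":[0,0,0.19],"roll":0},{"travel":[0,0,0.24],"roll":0}]'
python3 - <<'E'
from h import *
plan((528.5,-365,45,-85.5))
im,d=read_camera("side");cv2.imwrite("pics/s8.png",im[150:400,180:480])
W=cloud("side",d)
for x in cut_out("side","cartridge")[:1]:
    P=W[x["region"]&(d>0)]; print(x["conf"],x["rect"],np.percentile(P,[3,50,97],axis=0).round())
E
```

```text
clock: 18.15
tcp_pos: [538.1, -143.9, 258.6]
orientation: [[0.986, 0.167, -0.003], [0.167, -0.986, 0.001], [-0.003, -0.002, -1.0]]
force: [0.7, 0.2, -1.2]
opening: 0.459
gripper_force: 46.6
clock: 18.65
tcp_pos: [525.5, -363.6, 255.6]
orientation: [[0.997, 0.076, -0.003], [0.076, -0.997, 0.002], [-0.003, -0.002, -1.0]]
force: [0.7, 0.7, -1.3]
opening: 0.459
gripper_force: 46.6
clock: 19.15
tcp_pos: [525.4, -359.0, 133.8]
orientation: [[0.997, 0.079, -0.004], [0.079, -0.997, 0.004], [-0.004, -0.005, -1.0]]
force: [-0.0, 0.5, -1.2]
opening: 0.457
gripper_force: 46.6
at [ 525.4 -359.   133.8] yang -85.5 F [-0.   0.5 -1.2] j6 0.73 op 0.46 t 19.15
  travel [0.0053, 0.0125, 0.1775] roll 0.0001
0.57 [315.3, 270.2, 357.6, 307.4] [[ 478. -381.  105.]
 [ 499. -374.  140.]
 [ 561. -344.  160.]]
```

View pics/s8.png

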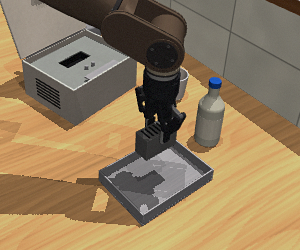

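The crop shows the cartridge, at about (148,143), held level above the tray at about (158,185). The bottle is clear of it. I'll lower it now.

```bash
python3 -m handwheel '[{"travel":[0.005,0.01,0.06],"roll":0},{"travel":[0.005,0.01,0.11],"roll":0},{"travel":[0.005,0.01,0.15],"roll":0},{"travel":[0.005,0.01,0.172],"roll":0},{"travel":[0.005,0.01,0.172],"roll":0}]'
python3 -m handwheel '[{"travel":[0,0,0.004],"roll":0},{"travel":[0,0,0.008],"roll":0},{"travel":[0,0,0.012],"roll":0},{"travel":[0,0,0.012],"roll":0},{"travel":[0,0,0.012],"roll":0}]'
```

```text
clock: 19.75
tcp_pos: [529.2, -365.3, 50.9]
orientation: [[0.997, 0.079, -0.002], [0.079, -0.997, 0.002], [-0.002, -0.002, -1.0]]
force: [-0.1, -0.3, -1.5]
opening: 0.459
gripper_force: 46.6
clock: 20.25
tcp_pos: [529.8, -366.3, 46.2]
orientation: [[0.997, 0.078, 0.0], [0.078, -0.997, -0.0], [0.0, 0.0, -1.0]]
force: [0.8, -0.0, -0.4]
opening: 0.462
gripper_force: 46.6
```

```bash
python3 -m handwheel '[{"travel":[0,0,0.004],"roll":0},{"travel":[0,0,0.008],"roll":0},{"travel":[0,0,0.01],"roll":0},{"travel":[0,0,0.01],"roll":0}]'
python3 -m handwheel '[{"travel":[0,0,0.003],"roll":0},{"travel":[0,0,0.006],"roll":0},{"travel":[0,0,0.006],"roll":0}]'
```

```text
clock: 20.65
tcp_pos: [529.5, -366.0, 40.4]
orientation: [[0.997, 0.078, -0.001], [0.078, -0.997, 0.001], [-0.001, -0.001, -1.0]]
force: [-0.1, -0.2, -1.4]
opening: 0.457
gripper_force: 46.6
clock: 20.95
tcp_pos: [529.6, -366.0, 37.5]
orientation: [[0.997, 0.078, -0.0], [0.078, -0.997, 0.0], [-0.0, -0.0, -1.0]]
force: [-0.2, 0.4, -2.1]
opening: 0.461
gripper_force: 46.6
```

```bash
python3 -m handwheel '[{"travel":[0,0,0.003],"roll":0},{"travel":[0,0,0.006],"roll":0},{"travel":[0,0,0.006],"roll":0}]'
python3 -m handwheel '[{"travel":[0,0,0.002],"roll":0},{"travel":[0,0,0.004],"roll":0},{"travel":[0,0,0.004],"roll":0}]'
```

```text
clock: 21.25
tcp_pos: [530.1, -366.3, 36.7]
orientation: [[0.997, 0.078, -0.0], [0.078, -0.997, 0.0], [-0.0, -0.0, -1.0]]
force: [-1.7, 2.0, 6.7]
opening: 0.456
gripper_force: 47.5
clock: 21.55
tcp_pos: [530.1, -366.3, 36.7]
orientation: [[0.997, 0.078, -0.001], [0.078, -0.997, 0.001], [-0.001, -0.001, -1.0]]
force: [-5.3, 5.9, 15.1]
opening: 0.459
gripper_force: 48.6
```

```bash
python3 -m handwheel '[{"travel":[0,0,-0.003],"roll":0},{"travel":[0,0,-0.007],"roll":0}]'
python3 -m handwheel '[{"travel":[0,0,0],"roll":0},{"travel":[0,0,0],"roll":0},{"travel":[0,0,0],"roll":0},{"travel":[0,0,0],"roll":0},{"travel":[0,0,0],"roll":0}]' 1
python3 -m handwheel '[{"travel":[0,0,-0.03],"roll":0},{"travel":[0,0,-0.09],"roll":0},{"travel":[0,0,-0.18],"roll":0},{"travel":[0,0,-0.27],"roll":0},{"travel":[0,0,-0.36],"roll":0}]'
python3 - <<'E'
from h import *
plan()
im,d=read_camera("side");cv2.imwrite("pics/s9.png",im[100:400,140:480])
W=cloud("side",d)
for x in cut_out("side","cartridge")[:1]:
    P=W[x["region"]&(d>0)]; print(x["conf"],x["rect"],np.percentile(P,[3,50,97],axis=0).round())
E
```

```text
clock: 21.75
tcp_pos: [530.0, -366.4, 37.2]
orientation: [[0.997, 0.078, 0.001], [0.078, -0.997, -0.001], [0.001, 0.001, -1.0]]
force: [-0.6, 0.5, -1.5]
opening: 0.452
gripper_force: 46.6
clock: 22.25
tcp_pos: [529.7, -366.2, 36.1]
orientation: [[0.997, 0.078, -0.0], [0.078, -0.997, 0.0], [-0.0, -0.0, -1.0]]
force: [-0.2, -0.2, -0.3]
opening: 1.003
gripper_force: 0.0
clock: 22.75
tcp_pos: [529.6, -366.1, 219.4]
orientation: [[0.997, 0.078, 0.001], [0.078, -0.997, -0.001], [0.001, 0.001, -1.0]]
force: [-0.0, -0.5, -0.6]
opening: 0.999
gripper_force: 0.0
at [ 529.6 -366.1  219.4] yang -85.5 F [-0.  -0.5 -0.6] j6 0.73 op 1.0 t 22.75
0.74 [315.8, 297.5, 358.6, 339.0] [[ 483. -389.    4.]
 [ 519. -380.   52.]
 [ 572. -347.   64.]]
```

View pics/s9.png

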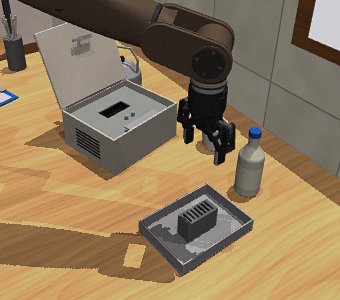

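The cartridge is upright in the tray at crop (197,217), the lid stands open at (85,70), and the gripper is clear.

```bash
python3 -c "
from plant import hand_in; print(hand_in())"
```

```text
the job is handed in; nothing more can be done
None
```

I handed the job in at about 23 s: the knob was turned (counter-clockwise was the free way), the lid stands open at about 1.49 rad, the cartridge sprang up and now rests upright in the tray, nothing came near the kettle, bottle or cup, and the hand-in returned no verdict.

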